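# Click the dispenser's portion wheel on to the green mark and press out a portion

### The arm

A 6-joint arm with a two-finger parallel gripper is mounted at the origin on the work surface. World frame = base frame: x ahead of the robot, y to its left, z up, the work surface at z = 0. Lengths are in m, angles in degrees, forces in N, time in s.
With the tool pointing down it reaches from about 0.25 to 0.775 m from the base axis. Payload 8.9 kg.
Tool frame: the origin (TCP) lies where the fingers leave the gripper's body, on its centre line; the fingertips stand 73 mm ahead of it and the grasp point (between the pads) lies 54 mm ahead of it (robot.grasp_offset is the distance from the TCP to the grasp point, in m); z points along the fingers, y is the direction in which the jaws open and shut (so a half turn about z gives the same grasp; the last joint's range is limited). The gripper opens to 85 mm and grips with 20 to 120 N. Pads are 22 mm wide; open, the fingers measure 114 mm over their backs; the gripper's body (76 mm by 85 mm) begins 54 mm behind the grasp point. The pads swing forward as they close: fully open they stand 13 mm farther back than shut.
Start: joints at [67.764, 16.656, -8.789, 64.555, 0, 82.019], TCP at [0.129, 0.509, 0.304] pointing down, gripper open.
Joint ranges: [-144.48, 144.48], [-52.06, 99.96], [-74.48, 78.29], [-112.23, 115.85], [-86.99, 84.42], [-180, 180]. Speed limits (degrees/s): [127.2, 127.2, 159.86, 180, 180, 180].

### API

Orientations are given as [roll, pitch, yaw] about the fixed x, y, z axes, in that order (R = Rz(yaw) Ry(pitch) Rx(roll)).
In Python, from bench import read_state, optics, robot gives the robot as it stands.
- The arm moves only by the tool drive_tool, never from a script. Its argument "steps" is a list of rows, each an object with "jaw": the opening, from 0 (shut) to 1 (fully open); "delta_pos": the shift along the tool's x, y, z in mm, a list of three; "turn": the turn about the tool's z in degrees. In form: [{"jaw": jaw, "delta_pos": [x, y, z], "turn": turn}, ...]. A call has 1 to 8 rows; each row is the pose to reach, as a shift and turn from the pose measured when the call began, along the tool's axes at that moment; what a row does not reach only later rows make up. A row lasts 1/10 s, in which the tool goes at most 50 mm and 8.59 degrees, less where a joint would pass 70% of its speed; a pose out of reach is approached as far as the arm can. A call with a gripper value outside its range is refused whole. The fingers move at their own pace and stop on an object; the grip force is fixed at half the most. Time passes only in rows, so rows that repeat a pose let the fingers close. It gives the time, the measured TCP pose, the force and the opening at its end, in the units of the state.
- read_state(): the state, without advancing time (a new reading comes with each control period).
- optics.grab_frame(name): name is "scene" or "side" or "wrist"; returns (picture, depth): 384x512x3 uint8, red, green, blue; 384x512 float32, m along the optical axis (not along the pixel's ray), 0 where there is no reading.
- optics.camera_params(name): a dict with "camera_matrix" (3x3 intrinsics, pixels), "k1" (the pictures are not rectified: a ray, as slopes to the right and down, at radius r is drawn at 1 + k1 r^2 times it, then the intrinsics apply), "rvec" (rotation vector, rad) and "tvec" (3), from world to camera coordinates, as OpenCV has them. Camera axes: x right, y down, z forward; pixel columns grow to the right and rows downward; lengths in m; the calibration is good to about 2 mm. A picture is of the moment at which its call begins: read the wrist's pose just before it. camera_params takes no time and is no camera call; for the wrist camera it gives the pose at the moment of the call.
- robot.sign_off(): hands the job in, once; it reports no verdict.
The state is a dict: "time": time; "q": joint angles; "dq": joint speeds; "joint_torque": joint torques, N m; "eef_pos": TCP position; "eef_rot": TCP orientation; "wrist_force": force on the tool from outside, world axes, zero at the start; "torque": the same for the moment, N m; "grip_width": finger opening in m.
Only numpy, scipy, OpenCV 4.12 (cv2) and the standard library are available. Lean on these libraries where they do the work, as an engineer would, in place of code of your own. Each camera call takes 0.05 s, during which the arm holds its last target. There are 200 camera calls.

### The job

Roll the knurled portion wheel on top of the white dispenser with a light fingertip, without pinching it, until its red line clicks into place at the green mark. Take the finger off the wheel, then push the blue plunger all the way down and let it come back up, leaving the wheel at the green mark. Do not press the plunger at any other setting, and leave the jar, canister, mug and spoon where they are.

Things in the scene. Friction and masses are not known exactly. Their poses are not given: they have to be found in the camera images.
- dispenser: White plastic push dispenser, fixed, clamped outside the bamboo riser's side. Housing 130 (x) x 62 (y) x 110 mm (z); origin at the centre of its underside, 50 mm above the table; z up, x along the riser's side, roughly away from the robot. The riser lies beyond +y. On top, at y = 0: the portion wheel at x = -35 mm, the blue plunger at x = +40 mm.
- dial_carriage: Hidden sprung carriage with the portion wheel; origin at the wheel's centre, 112 mm above the dispenser's origin; axes parallel to the dispenser's. Wheel: grey and black knurled cylinder, radius 34 mm, 22 mm wide, axle along y, standing 36 mm out of the housing between two white half-round cheeks (radius 25 mm, 10 mm thick). More than 25 N of finger force on the wheel is too hard.
- dial_top (a point): Highest point of the unpressed wheel's rim, over the axle, 146 mm above the dispenser's origin (fixed to the dispenser, does not turn or sink with the wheel). Pressed there, wheel and carriage give way straight down on a spring: about 1 N to start, then 1.5 N per mm, to a hard stop after 6 mm.
- dial (a joint): Wheel angle, rad. Clicks into 0, 0.5, 1.0 (green mark), 1.5; starts at 0 or 0.5. Grows as the top of the rim moves along the dispenser's -x, away from the plunger; 17 mm of rim per click, resisting up to 0.07 N m; past half way it rolls on to the next. Red line across the rim: at 0 and 0.5 by the black marks on the plunger's side, at 1.0 by the green one at the very top, at 1.5 beyond.
- plunger (a joint): Travel of the blue round push plunger (radius 17 mm) on top of the dispenser in m: 0 up, 0.008 fully down. Pressed straight down; it springs back; about 6 N fully down.
- plunger_top (a point): Centre of the top face of the blue plunger (moves down with it).
- riser: Two-level bamboo riser, 260 (x) x 340 (y) x 130 mm high, fixed; origin at the centre of its foot. Lower deck (60 mm high) on its -x half, towards the robot, upper deck (130 mm high) on its +x half. The dispenser is clamped to its -y side.
- jar: Closed coffee jar with green lid, radius 36 mm, 105 mm high, standing on the upper deck; origin at the centre of its underside. Leave alone.
- canister: Small clear canister with steel lid, radius 28 mm, 85 mm high, standing on the upper deck; origin at the centre of its underside. Leave alone.
- mug: Yellow enamel mug, radius 38 mm, 80 mm high, standing on the lower deck; origin at the centre of its underside. Leave alone.
- spoon: Stainless spoon, 150 mm long, lying along y on the lower deck; origin at the middle of its underside. Leave alone.

How it is judged:
By the outcome, as a careful person would: the job done as asked, in the order asked, and still so for the second after the job is handed in, with the robot touching nothing.
It also fails if it takes over 64 s, if anything falls off the work surface, if the arm or the gripper's body presses on something with over 40 N, if the wrist force passes 120 N, or if a joint passes its speed limit or range.

## Working session

There is one attempt and no reset: what is moved stays moved. The work goes in short steps, Python scripts to look and compute and a tool call to move; the robot and the scene stay as the last step left them, time stands still between calls to the robot, and variables do not carry over. Pictures are saved under pics/ and viewed, about 8 in all and at most 12, crops included, and the job is handed in when it is done.

Besides the shell and the picture viewer there is one more tool, called after "Emit:" as name([rows], argument=value, ...), one row to a line, values as JSON. drive_tool: Moves the arm, as the interface text tells. Its arguments: {"type":"object","properties":{"steps":{"type":"array"}},"required":["steps"]}

```bash
mkdir -p pics; ls; cat > h.py <<'E'
import numpy as np, cv2
from bench import read_state, optics, robot
def cam(n):
    p=optics.camera_params(n); R=cv2.Rodrigues(np.array(p['rvec'],float))[0]
    return np.array(p['camera_matrix'],float),float(p['k1']),R,np.array(p['tvec'],float).ravel()
def rays(c,uv):
    K,k1,R,t=c
    # slopes, undistort with only k1
    s=cv2.undistortPoints(np.array(uv,float).reshape(-1,1,2),K,np.array([k1,0,0,0.]))[:,0]
    return np.c_[s,np.ones(len(s))]
def plane(c,uv,z):
    K,k1,R,t=c; d=rays(c,uv)@R; o=-R.T@t
    return o+d*((z-o[2])/d[:,2])[:,None]
def pts(c,uv,depth):
    K,k1,R,t=c; uv=np.array(uv).reshape(-1,2); z=depth[uv[:,1].astype(int),uv[:,0].astype(int)]
    return (rays(c,uv)*z[:,None]-t)@R
def proj(c,X):
    K,k1,R,t=c
    return cv2.projectPoints(np.array(X,float).reshape(-1,1,3),cv2.Rodrigues(R)[0],t,K,np.array([k1,0,0,0.]))[0][:,0]
E
python3 - <<'E'
from h import *
s=read_state(); print(s['time'],s['eef_pos'],s['eef_rot'],s['wrist_force'],s['grip_width'])
for n in('scene','side'):
    im,d=optics.grab_frame(n); c=cam(n); np.savez('f_'+n,im=im,d=d); cv2.imwrite(f'pics/{n}0.png',im[...,::-1])
    hsv=cv2.cvtColor(im,cv2.COLOR_RGB2HSV)
    m=cv2.inRange(hsv,(98,110,50),(130,255,255)); k,l,st,ce=cv2.connectedComponentsWithStats(m)
    for i in range(1,k):
        if st[i,4]>25:
            v,u=np.nonzero(l==i); P=pts(c,np.c_[u,v],d); print(n,st[i],ce[i],np.median(P,0),np.percentile(P[:,2],95), 'cam',-c[2].T@c[3])
E
```

```text
pics
0.0 [0.12913362 0.5085175  0.30332216] [-1.79924702e+02 -9.49337162e-03  1.65745902e+02] [ 0.3936561  -0.06413154  0.37670695] 0.08530731073528904
scene [    0     0   159   160 18675] [68.41927711 62.47443106] [ 0.21025832 -1.22571248  0.01999125] 0.27927018783785124 cam [1.10733266 0.40298322 0.63445471]
scene [ 212    8   46   43 1122] [239.8912656   24.73351159] [-0.93717137 -1.02808415 -0.02502495] 0.017438132763759266 cam [1.10733266 0.40298322 0.63445471]
scene [307  61  11  16 118] [312.00847458  68.78813559] [-0.80862757 -0.47066074 -0.16666035] -0.1368295138215943 cam [1.10733266 0.40298322 0.63445471]
scene [189 145  15  12 149] [195.63087248 150.56375839] [ 0.6015537  -0.07964681  0.18371063] 0.18518644356998806 cam [1.10733266 0.40298322 0.63445471]
scene [   0  155  112   67 3172] [ 50.88020177 187.57786885] [ 0.78069114 -0.45761765  0.00809403] 0.010251899372751092 cam [1.10733266 0.40298322 0.63445471]
side [257 235  22  20 365] [267.15890411 244.32876712] [ 0.59339441 -0.09090832  0.18424097] 0.18575441465719683 cam [ 0.53957869 -0.51804189  0.63227582]
```

```bash
python3 - <<'E'
import cv2,numpy as np
a=cv2.imread('pics/scene0.png')[60:384,60:460];b=cv2.imread('pics/side0.png')
A=cv2.resize(a[40:190,60:280],(800,545));cv2.imwrite('pics/a.png',A)
cv2.imwrite('pics/b.png',cv2.resize(b,(800,600)))
E
```

```text
(no output)
```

View pics/a.png

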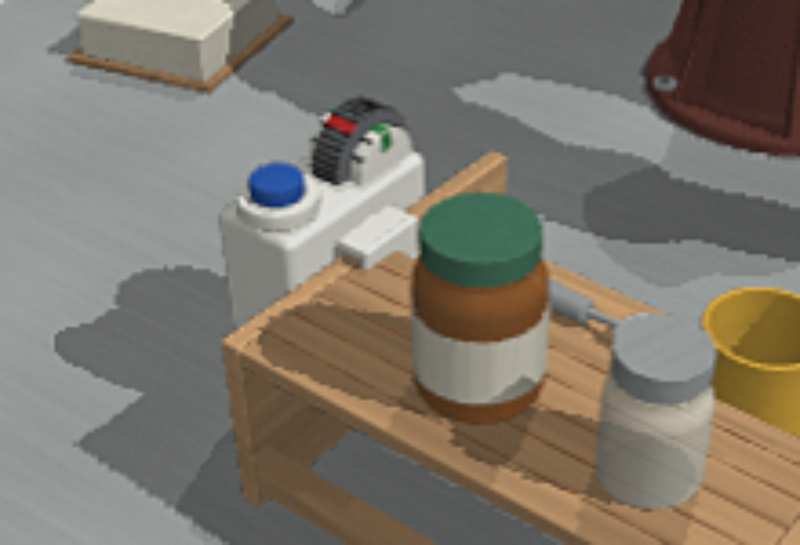

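View pics/b.png

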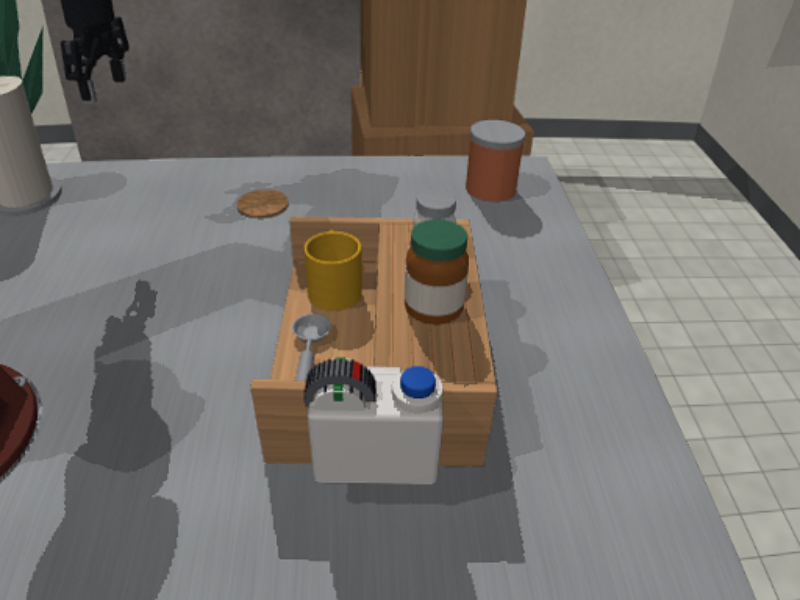

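Scene: the plunger is blue, and the red line is on the plunger side of the wheel at (342,122). Side: the red line is at (357,370), about 17 px right of the green mark at (340,365), and the wheel is about 70 px across. So the red line is roughly 16 mm from the top, i.e. dial at 0.5, with one click to go. Next I'll measure the dispenser pose.

```bash
python3 - <<'E'
from h import *
f=np.load('f_side.npz');im,d=f['im'],f['d'];c=cam('side')
v,u=np.mgrid[215:325,185:290];P=pts(c,np.c_[u.ravel(),v.ravel()],d);col=im[215:325,185:290].reshape(-1,3).astype(int)
sat=col.max(1)-col.min(1)
F=P[(sat<25)&(P[:,2]>.07)&(P[:,2]<.15)&(P[:,1]<-.08)&(P[:,1]>-.2)]
vx,vy,x0,y0=cv2.fitLine(F[:,:2].astype(np.float32),cv2.DIST_HUBER,0,.001,.001).ravel()
yaw=np.degrees(np.arctan(vy/vx));e=np.array([np.cos(np.radians(yaw)),np.sin(np.radians(yaw))]);n=np.array([-e[1],e[0]])
print('front yaw',yaw,'n',len(F),'x-ext',np.percentile(F[:,:2]@e,[1,99]),'yface',np.median(F[:,:2]@n), F[:,2].min())
cx=np.mean(np.percentile(F[:,:2]@e,[0.5,99.5]));o=e*cx+n*(np.median(F[:,:2]@n)+.031)
print('origin',o,'wheel',o-.035*e,'plunger',o+.04*e)
L=lambda X:np.c_[(X[:,:2]-o)@e,(X[:,:2]-o)@n,X[:,2]]
hsv=cv2.cvtColor(im,cv2.COLOR_RGB2HSV)[215:325,185:290].reshape(-1,3)
for nm,m in(('blue',(hsv[:,0]>98)&(hsv[:,0]<130)&(hsv[:,1]>110)),('red',((hsv[:,0]<6)|(hsv[:,0]>174))&(hsv[:,1]>150)),('green',(hsv[:,0]>50)&(hsv[:,0]<85)&(hsv[:,1]>100)),('dark',(col.max(1)<90)&(P[:,2]>.18))):
    q=L(P[m]); q=q[(abs(q[:,1])<.06)]; print(nm,len(q),np.percentile(q,[3,50,97],axis=0).round(4).tolist())
v,u=np.nonzero(cv2.inRange(cv2.cvtColor(im,cv2.COLOR_RGB2HSV),(98,110,50),(130,255,255)))
E
```

```text
front yaw -2.9573448 n 2609 x-ext [0.49512131 0.62074123] yface -0.0844135459937742 0.07001661042608523
origin [ 0.55448365 -0.08213012] wheel [ 0.51953027 -0.08032438] plunger [ 0.59443038 -0.08419382]
blue 366 [[0.0245, -0.0165, 0.1741], [0.0392, -0.0068, 0.1842], [0.054, 0.0108, 0.186]]
red 54 [[-0.0224, -0.0104, 0.1902], [-0.0188, -0.0009, 0.1931], [-0.0155, 0.009, 0.1954]]
green 55 [[-0.0385, -0.0244, 0.1747], [-0.0353, -0.0211, 0.1871], [-0.0321, 0.0201, 0.1896]]
dark 528 [[-0.0626, -0.0218, 0.1809], [-0.0353, -0.0091, 0.1893], [-0.0072, 0.0088, 0.1975]]
```

Emit:
drive_tool([
  {"jaw": 0, "delta_pos": [0, 0, -57], "turn": 0},
  {"jaw": 0, "delta_pos": [-532, -473, -57], "turn": -5},
  {"jaw": 0, "delta_pos": [-532, -473, -57], "turn": -11},
  {"jaw": 0, "delta_pos": [-532, -473, -57], "turn": -11},
  {"jaw": 0, "delta_pos": [-532, -473, -57], "turn": -11},
  {"jaw": 0, "delta_pos": [-532, -473, -57], "turn": -11},
  {"jaw": 0, "delta_pos": [-532, -473, -57], "turn": -11},
  {"jaw": 0, "delta_pos": [-532, -473, -57], "turn": -11},
])

```text
time: 0.9
eef_pos: [0.3259, 0.217, 0.3573]
eef_rot: [-179.9, -0.0, 176.8]
wrist_force: [0.6, 0.4, 0.2]
grip_width: 0.0001
```

Emit:
drive_tool([
  {"jaw": 0, "delta_pos": [-219, -286, 0], "turn": 0},
  {"jaw": 0, "delta_pos": [-219, -286, 0], "turn": 0},
  {"jaw": 0, "delta_pos": [-219, -286, 0], "turn": 0},
  {"jaw": 0, "delta_pos": [-219, -286, 0], "turn": 0},
  {"jaw": 0, "delta_pos": [-219, -286, 0], "turn": 0},
  {"jaw": 0, "delta_pos": [-219, -286, 0], "turn": 0},
  {"jaw": 0, "delta_pos": [-219, -286, 0], "turn": 0},
  {"jaw": 0, "delta_pos": [-219, -286, 0], "turn": 0},
])

```text
time: 1.7
eef_pos: [0.5303, -0.0849, 0.3565]
eef_rot: [-179.9, -0.0, 176.6]
wrist_force: [0.7, -0.6, 0.2]
grip_width: -0.0001
```

Emit:
drive_tool([
  {"jaw": 0, "delta_pos": [0, 0, 50], "turn": 0},
  {"jaw": 0, "delta_pos": [0, 0, 63], "turn": 0},
  {"jaw": 0, "delta_pos": [0, 0, 63], "turn": 0},
])

```text
time: 2.0
eef_pos: [0.5287, -0.0845, 0.2909]
eef_rot: [-180.0, -0.3, 176.6]
wrist_force: [0.8, 0.0, 0.2]
grip_width: -0.0003
```

```bash
python3 - <<'E'
from h import *
s=read_state();print(s['time'],s['eef_pos'],s['eef_rot'],s['wrist_force'],s['q'])
c=cam('wrist');w,dw=optics.grab_frame('wrist');a,da=optics.grab_frame('side')
np.savez('f_w1',im=w,d=dw)
cv2.imwrite('pics/c.png',np.hstack([cv2.resize(w,(400,300)),cv2.resize(a[150:300,150:350],(400,300))])[...,::-1])
x=s['eef_pos'];cs=cam('side');print('tip px side',proj(cs,[x-np.array([0,0,.073])]))
print('wheel top in wrist/side',proj(c,[[.5195,-.0803,.196]]),proj(cs,[[.5195,-.0803,.196]]))
E
```

```text
2.0 [ 0.52869924 -0.08449504  0.2909127 ] [-179.97870212   -0.3246606   176.55097155] [0.77991638 0.01470093 0.17138946] [-16.86010781  18.43891487  -8.2696413   63.60231177  -0.09601723
 -13.41087922]
tip px side [[222.79074042 225.73357561]]
wheel top in wrist/side [[261.77065161 212.20769123]] [[216.88698144 234.64724753]]
```

View pics/c.png

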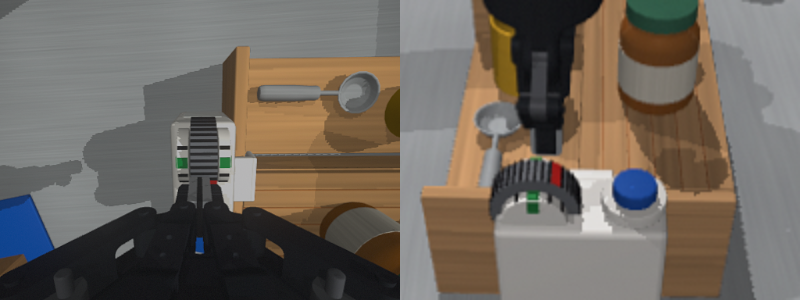

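The wrist view shows the green marks at (181,162) and (225,162), centred about 3 px right of the fingers, so I shift about 3.5 mm in +y. The side view shows the tip above the wheel on its plunger side, with the red line at (557,173) still at 0.5.

Emit:
drive_tool([
  {"jaw": 0, "delta_pos": [0, 3.7, 10], "turn": 0},
  {"jaw": 0, "delta_pos": [0, 3.7, 20], "turn": 0},
  {"jaw": 0, "delta_pos": [0, 3.7, 20], "turn": 0},
  {"jaw": 0, "delta_pos": [0, 3.7, 20], "turn": 0},
])

```text
time: 2.5
eef_pos: [0.5303, -0.0809, 0.274]
eef_rot: [-179.9, -0.0, 176.6]
wrist_force: [-1.0, 0.1, 0.0]
grip_width: -0.0002
```

Emit:
drive_tool([
  {"jaw": 0, "delta_pos": [0, 0, 1.5], "turn": 0},
  {"jaw": 0, "delta_pos": [0, 0, 2], "turn": 0},
  {"jaw": 0, "delta_pos": [0, 0, 2], "turn": 0},
])

```text
time: 2.8
eef_pos: [0.5304, -0.0809, 0.2721]
eef_rot: [-179.9, -0.0, 176.6]
wrist_force: [0.0, 0.3, -0.0]
grip_width: 0.0001
```

Emit:
drive_tool([
  {"jaw": 0, "delta_pos": [0, 0, 2], "turn": 0},
  {"jaw": 0, "delta_pos": [0, 0, 4], "turn": 0},
  {"jaw": 0, "delta_pos": [0, 0, 4], "turn": 0},
])

```text
time: 3.1
eef_pos: [0.5305, -0.081, 0.268]
eef_rot: [-179.9, -0.0, 176.6]
wrist_force: [-0.1, -0.7, 1.5]
grip_width: 0.0001
```

Emit:
drive_tool([
  {"jaw": 0, "delta_pos": [0, 0, 1], "turn": 0},
  {"jaw": 0, "delta_pos": [0, 0, 2.5], "turn": 0},
  {"jaw": 0, "delta_pos": [0, 0, 2.5], "turn": 0},
])

```text
time: 3.4
eef_pos: [0.5307, -0.081, 0.2657]
eef_rot: [-179.9, 0.0, 176.6]
wrist_force: [0.4, 0.9, 5.4]
grip_width: -0.0001
```

Emit:
drive_tool([
  {"jaw": 0, "delta_pos": [4, 0, 0], "turn": 0},
  {"jaw": 0, "delta_pos": [7, 0, 0], "turn": 0},
  {"jaw": 0, "delta_pos": [10, 0, 0], "turn": 0},
  {"jaw": 0, "delta_pos": [13, 0, 0], "turn": 0},
  {"jaw": 0, "delta_pos": [16, 0, 0], "turn": 0},
  {"jaw": 0, "delta_pos": [17, 0, 0], "turn": 0},
  {"jaw": 0, "delta_pos": [17, 0, 0], "turn": 0},
])

```text
time: 4.1
eef_pos: [0.5133, -0.0801, 0.2659]
eef_rot: [-179.9, 0.0, 176.6]
wrist_force: [-0.1, 0.3, 5.6]
grip_width: 0.0001
```

```bash
cat >> h.py <<'E'
def red():
    o=np.array([.5545,-.0821]);y=np.radians(-3);e=np.array([np.cos(y),np.sin(y)]);n=np.array([-e[1],e[0]])
    im,d=optics.grab_frame('side');c=cam('side');hsv=cv2.cvtColor(im,cv2.COLOR_RGB2HSV)
    for nm,m in(('red',((hsv[...,0]<6)|(hsv[...,0]>174))&(hsv[...,1]>150)),('green',(hsv[...,0]>50)&(hsv[...,0]<85)&(hsv[...,1]>100)),('blue',(hsv[...,0]>98)&(hsv[...,0]<130)&(hsv[...,1]>110))):
        v,u=np.nonzero(m);P=pts(c,np.c_[u,v],d);q=np.c_[(P[:,:2]-o)@e,(P[:,:2]-o)@n,P[:,2]];k=(abs(q[:,1])<.04)&(abs(q[:,0])<.09)&(q[:,2]>.16);q=q[k]
        print(nm,k.sum(),np.percentile(q,[5,50,95],axis=0).round(4).tolist() if k.any() else '')
    return im
E
python3 - <<'E'
from h import *
s=read_state();print(s['time'],s['eef_pos'],s['wrist_force']);im=red();cv2.imwrite('pics/d.png',cv2.resize(im[190:290,150:300],(600,400))[...,::-1])
E
```

```text
4.1 [ 0.5133085  -0.08007413  0.2659072 ] [-0.07100111  0.25058153  5.60558069]
red 441 [[-0.0837, -0.0391, 0.4191], [-0.0507, -0.0294, 0.4764], [-0.0038, -0.0108, 0.5136]]
green 55 [[-0.0384, -0.0236, 0.1748], [-0.0354, -0.0222, 0.1858], [-0.0324, -0.0141, 0.1893]]
blue 403 [[-0.0072, -0.0165, 0.1755], [0.0377, -0.0071, 0.1844], [0.0526, 0.0104, 0.3283]]
```

Emit:
drive_tool([
  {"jaw": 0, "delta_pos": [0, 0, -4], "turn": 0},
  {"jaw": 0, "delta_pos": [0, 0, -30], "turn": 0},
  {"jaw": 0, "delta_pos": [0, 0, -55], "turn": 0},
  {"jaw": 0, "delta_pos": [-60, 0, -55], "turn": 0},
  {"jaw": 0, "delta_pos": [-80, 0, -55], "turn": 0},
  {"jaw": 0, "delta_pos": [-80, 0, -55], "turn": 0},
  {"jaw": 0, "delta_pos": [-80, 0, -55], "turn": 0},
])

```text
time: 4.85
eef_pos: [0.5926, -0.0845, 0.32]
eef_rot: [-179.9, -0.1, 176.6]
wrist_force: [-0.9, -0.5, -0.7]
grip_width: -0.0004
```

```bash
python3 - <<'E'
from h import *
s=read_state();print(s['time'],s['eef_pos'],s['wrist_force']);im=red();b,_=optics.grab_frame('scene')
cv2.imwrite('pics/e.png',np.hstack([cv2.resize(im[190:290,170:303],(400,300)),cv2.resize(b[100:190,160:280],(400,300))])[...,::-1])
E
```

```text
4.85 [ 0.59264537 -0.08454856  0.31999586] [-0.93302682 -0.54171632 -0.65832654]
red 436 [[-0.0358, -0.0391, 0.1973], [0.0401, -0.0282, 0.5029], [0.0735, -0.0016, 0.5308]]
green 54 [[-0.0385, -0.0239, 0.1748], [-0.0353, -0.0217, 0.1874], [-0.0312, -0.0133, 0.1926]]
blue 378 [[0.0258, -0.0166, 0.1753], [0.0393, -0.007, 0.1843], [0.0541, 0.0094, 0.1862]]
```

View pics/e.png

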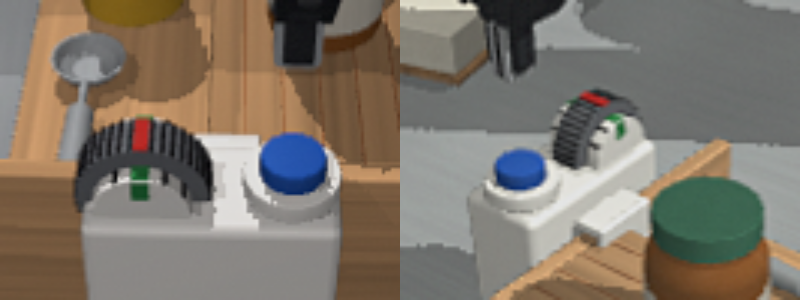

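The red line sits directly over the green mark in both views: (141,133) in the left one and (594,97) in the right one. The plunger is free and the tip is above it. Before descending I'll check clearance to the jar.

```bash
python3 - <<'E'
from h import *
f=np.load('f_side.npz');c=cam('side')
v,u=np.mgrid[130:240,255:310];P=pts(c,np.c_[u.ravel(),v.ravel()],f['d'])
for a,b in((.14,.2),(.2,.25)):
    q=P[(P[:,2]>a)&(P[:,2]<b)&(P[:,1]>-.03)];print(len(q),np.percentile(q,[1,50,99],axis=0).round(3).tolist())
E
```

```text
1114 [[0.593, 0.049, 0.14], [0.623, 0.055, 0.174], [0.662, 0.194, 0.199]]
1475 [[0.595, 0.051, 0.201], [0.628, 0.071, 0.224], [0.66, 0.186, 0.238]]
```

Emit:
drive_tool([
  {"jaw": 0, "delta_pos": [-2, 0, 45], "turn": 0},
  {"jaw": 0, "delta_pos": [-2, 0, 50], "turn": 0},
  {"jaw": 0, "delta_pos": [-2, 0, 50], "turn": 0},
  {"jaw": 0, "delta_pos": [-2, 0, 50], "turn": 0},
])

```text
time: 5.35
eef_pos: [0.5941, -0.0849, 0.2723]
eef_rot: [-179.9, 0.0, 176.6]
wrist_force: [-0.2, -0.1, 0.3]
grip_width: 0.0004
```

Emit:
drive_tool([
  {"jaw": 0, "delta_pos": [0, 0.5, 8], "turn": 0},
  {"jaw": 0, "delta_pos": [0, 0.5, 14], "turn": 0},
  {"jaw": 0, "delta_pos": [0, 0.5, 18], "turn": 0},
  {"jaw": 0, "delta_pos": [0, 0.5, 18], "turn": 0},
])

```text
time: 5.75
eef_pos: [0.5943, -0.0844, 0.2541]
eef_rot: [-179.9, 0.0, 176.6]
wrist_force: [0.3, 0.8, 2.6]
grip_width: 0.0002
```

Emit:
drive_tool([
  {"jaw": 0, "delta_pos": [0, 0, 2], "turn": 0},
  {"jaw": 0, "delta_pos": [0, 0, 3], "turn": 0},
  {"jaw": 0, "delta_pos": [0, 0, 3], "turn": 0},
])

```text
time: 6.05
eef_pos: [0.5943, -0.0844, 0.2512]
eef_rot: [-179.9, 0.0, 176.6]
wrist_force: [-0.6, 0.9, 4.6]
grip_width: -0.0001
```

Emit:
drive_tool([
  {"jaw": 0, "delta_pos": [0, 0, 1], "turn": 0},
  {"jaw": 0, "delta_pos": [0, 0, 1.5], "turn": 0},
  {"jaw": 0, "delta_pos": [0, 0, 1.5], "turn": 0},
])

```text
time: 6.35
eef_pos: [0.5943, -0.0844, 0.2498]
eef_rot: [-179.9, 0.0, 176.6]
wrist_force: [-0.9, -0.1, 4.5]
grip_width: -0.0
```

Emit:
drive_tool([
  {"jaw": 0, "delta_pos": [0, 0, 1], "turn": 0},
  {"jaw": 0, "delta_pos": [0, 0, 1.5], "turn": 0},
  {"jaw": 0, "delta_pos": [0, 0, 1.5], "turn": 0},
])

```text
time: 6.65
eef_pos: [0.5944, -0.0844, 0.2487]
eef_rot: [-179.9, 0.1, 176.6]
wrist_force: [-2.5, 0.6, 7.6]
grip_width: -0.0001
```

Emit:
drive_tool([
  {"jaw": 0, "delta_pos": [0, 0, 1], "turn": 0},
  {"jaw": 0, "delta_pos": [0, 0, 1.5], "turn": 0},
  {"jaw": 0, "delta_pos": [0, 0, 1.5], "turn": 0},
])

```text
time: 6.95
eef_pos: [0.5943, -0.0844, 0.2485]
eef_rot: [-179.9, 0.1, 176.6]
wrist_force: [-3.9, 0.9, 15.9]
grip_width: -0.0002
```

The plunger has bottomed out: the force rose to 16 N with almost no further travel. Now I release it.

Emit:
drive_tool([
  {"jaw": 0, "delta_pos": [0, 0, 0], "turn": 0},
  {"jaw": 0, "delta_pos": [0, 0, -10], "turn": 0},
  {"jaw": 0, "delta_pos": [0, 0, -50], "turn": 0},
  {"jaw": 0, "delta_pos": [0, 0, -100], "turn": 0},
  {"jaw": 0, "delta_pos": [0, 0, -100], "turn": 0},
  {"jaw": 0, "delta_pos": [0, 0, -100], "turn": 0},
  {"jaw": 0, "delta_pos": [0, 0, -100], "turn": 0},
])

```text
time: 7.65
eef_pos: [0.5937, -0.0841, 0.3476]
eef_rot: [-179.9, 0.0, 176.6]
wrist_force: [-0.5, -0.0, -1.3]
grip_width: -0.0001
```

```bash
python3 - <<'E'
from h import *
s=read_state();print(s['time'],s['eef_pos'],s['wrist_force'],s['dq']);im=red();b,_=optics.grab_frame('scene')
cv2.imwrite('pics/g.png',np.hstack([cv2.resize(im[130:290,140:340],(400,320)),cv2.resize(b[90:250,140:340],(400,320))])[...,::-1])
E
```

```text
7.65 [ 0.59373891 -0.08405416  0.34760803] [-0.45037301 -0.03761119 -1.32884863] [-0.01092257  0.51827493 -0.744139   -0.17592787  0.18137379  0.04498874]
red 263 [[-0.0373, -0.0385, 0.1968], [0.0368, -0.0292, 0.5106], [0.0735, 0.0028, 0.5312]]
green 51 [[-0.0384, -0.0244, 0.1751], [-0.0353, -0.0213, 0.1868], [-0.0323, -0.0132, 0.1896]]
blue 380 [[0.0257, -0.0166, 0.1751], [0.0393, -0.0071, 0.1843], [0.054, 0.0097, 0.1864]]
```

View pics/g.png

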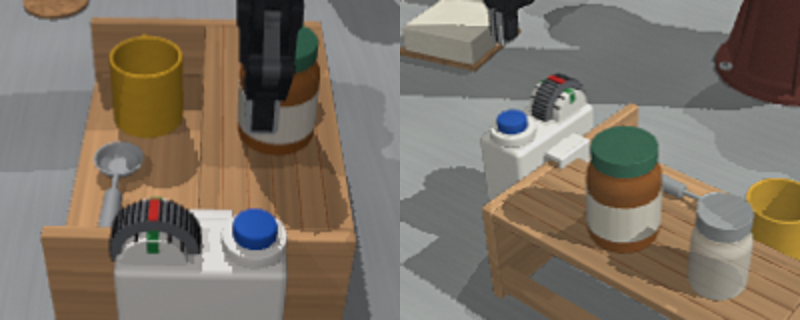

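The red line is still over the green mark at (153,210), the plunger is back up at (255,228), and everything else is where it was. I'm handing the job in.

```bash
python3 -c "from bench import robot;print(robot.sign_off())"
```

```text
the job is handed in; nothing more can be done
None
```

The wheel is at the green mark, the plunger was pressed fully down once and came back up, and I handed the job in at about 7.7 s of the 64 s allowed.

- **Wheel:** It started at 0.5. I rolled it one click with the shut fingertips, dragging 17 mm at about 5.5 N. After I lifted off, the red line was over the green mark in both camera views.
- **Plunger:** I pressed it only at the green setting, until it hit its stop. The force rose to 16 N with only 0.2 mm of further movement.
- **Last checks:** Plunger height after release matched its starting height (0.186 m). The red line was still at the green mark, and the jar, canister, mug and spoon looked undisturbed. The tool was clear of everything. No check failed. The colour check for "red" also picked up other reddish pixels, so I confirmed the red line by eye in the pictures.

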